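Nest the cups, then free the sagging bolt and hold the guard gate ajar

TASK

The steel cups stand in the way of the sample guard's gate: where the large cup stands, nest the middle cup in it and then the small cup in the middle one, all upright. Then draw the gate's barrel bolt: it sags and its nose catches behind the bent keeper, so lift the bolt by its knob over the keeper's lip while pulling it back, without forcing it. Swing the gate about 35 degrees open and finish still holding it there with the gripper, because it falls shut by itself; leave the other things on the desk alone.

Things in the scene. Friction and masses are not known exactly. Their poses are not given: they have to be found in the camera images.
- guard: Low fence of aluminium posts and steel bars round two sample jars, 346 mm wide, 125 mm high (post caps 130 mm), fixed to the desk. Origin on the desk in the plane of the gate, at mid-width; its y axis runs along the closed gate to the hinge (left), its x axis points back into the guard, z up. The jars inside stand up to 151 mm high, 30 mm or more behind the gate.
- gate_leaf: The gate, 264 mm long, 100 mm high (top at z = 112 mm), 12 to 16 mm thick, with the bolt on its front. Origin on the hinge axis at desk height; the leaf runs along its own -y axis, its -x axis is the front.
- gate (a joint): Angle of the gate in rad: 0 shut (a stop, it does not go inwards), grows as the free end swings out towards the robot (seen from above the leaf turns clockwise about its hinge), at most 1.3. A spring pulls it shut with 0.08 to 0.4 N m. While the bolt is in the keeper it cannot open.
- gate_pivot (a point): Point on the gate's hinge axis, at height 172 mm.
- bolt: Steel barrel bolt on the gate's front, a rod of 10 mm diameter, its axis 88 mm above the desk and 22 mm in front of the gate's middle plane, parallel to the gate. Its nose at the free end is turned down 15 mm below the axis and catches behind the keeper's lip. Origin on the hinge axis at desk height while shut and down; axes as the gate's.
- bolt_draw (a joint): How far the bolt is drawn back, in m, along the gate towards the hinge: 0 to 0.003 at the start, 0.045 is the stop. Sagging, it can be drawn only about 0.004 before the nose catches. The nose is past the lip at about 0.020 and out of the keeper, so that the gate is free, from 0.030. Friction about 1 N.
- bolt_lift (a joint): How far the bolt is lifted in its straps, in m: 0 sagging, 0.018 the upper stop. The nose clears the lip from 0.009; a lift of 0.012 to 0.015 is right. It falls back under its own weight (about 1.2 N) when let go; once drawn it may sink again.
- knob_top (a point): Centre of the top of the bolt's upright knob: a plain steel cylinder of 16 mm diameter, from 124 to 172 mm above the desk when sagging (so it rises 60 mm above the gate's top edge), free all round, gripped from above. It is 208 mm along the gate from the hinge axis and 22 mm in front of the gate's middle plane; drawing the bolt brings it nearer the hinge.
- keeper: Steel keeper on the right-hand post, a plate with an 8 mm wide upright loop at its edge towards the gate; the bolt passes through the loop, whose sill is bent up into a 4 mm thick lip, its top 81 mm above the desk (the sagging nose, beyond the loop, reaches down to 73 mm). The loop's opening ends 119 mm above the desk. Fixed to the guard; shares the guard's origin and axes.
- cup_large: Largest steel cup, round, rim 84 mm diameter, 70 mm high, to the right of the gate. As with all three: wall 3 mm, foot 8 mm narrower than the rim, solid base 24 mm thick, origin at the centre of its underside, z up along its axis. About 0.30 kg.
- cup_middle: Middle steel cup, rim 64 mm diameter, 70 mm high, base 24 mm thick, so nested it stands 24 mm proud of the large cup. Origin at the centre of its underside. About 0.16 kg.
- cup_small: Smallest steel cup, rim 44 mm diameter, 70 mm high, base 24 mm thick, so nested it stands 24 mm proud of the middle cup. Origin at the centre of its underside. About 0.09 kg. It and the middle cup stand in front of the gate, either one to the left.
- glue_stick: Bystander: upright glue stick, 23 mm diameter, 82 mm high.
- tape_roll: Bystander: roll of tape lying flat, 68 mm diameter, 20 mm high.
- vial_red: Bystander: small vial with a screw cap, 24 mm diameter, 53 mm high.
Mind the look-alikes: they are no part of the job. What is shaped like the cup_middle but brown or turquoise is not meant.

How it is judged:
By the outcome, as a careful person would: the job done as asked, in the order asked, and still so for the second after the job is handed in, while the arm keeps its last pose, push and grip.
It also fails if it takes over 67 s, if anything falls off the work surface, if the arm or the gripper's body presses on something with over 40 N, if the wrist force passes 120 N, or if a joint passes its speed limit or range.

ROBOT

A 6-joint arm with a two-finger parallel gripper is mounted at the origin on a cart in front of the work surface, level with it; the furniture and walls round the work are solid. World frame = base frame: x ahead of the robot, y to its left, z up, the work surface at z = 0. Lengths are in mm, angles in rad, forces in N, time in s.
With the tool pointing down it reaches from about 275 to 1000 mm from the base axis. Payload 8.4 kg.
Tool frame: the origin (TCP) lies midway between the tips of the shut fingers; the grasp point (between the pads) lies 19 mm behind it; z points along the fingers, y is the direction in which the jaws open and shut (so a half turn about z gives the same grasp; the last joint's range is limited). The gripper opens to 85 mm and grips with 20 to 120 N. Pads are 22 mm wide; open, the fingers measure 114 mm over their backs; the gripper's body (76 mm by 85 mm) begins 54 mm behind the grasp point. The pads swing forward as they close: fully open they stand 13 mm farther back than shut.
Start: joints at [1.302, 0.353, 1.633, -0, 1.155, -0.002], TCP at [164.777, 602.89, 198.581] pointing down, gripper open.
Joint ranges: [-2.63, 2.63], [-0.92, 2.1], [0.06, 2.66], [-1.3, 4.44], [0, 2.69], [-3.02, 3.02]. Speed limits (rad/s): [2.22, 2.22, 2.79, 3.14, 3.14, 3.14].

INTERFACE

Orientations are given as [roll, pitch, yaw] about the fixed x, y, z axes, in that order (R = Rz(yaw) Ry(pitch) Rx(roll)).
In Python, from rig import r gives the robot as it stands. The module is installed in compiled form; this text tells all that it offers.
- The arm moves only by the tool drive_tool, never from a script. Its argument "moves" is a list of rows, each a list of 3 entries, a list of its own where there are three numbers: the closure, from 0 (fully open) to 1 (shut), then the shift along the tool's x, y, z in cm, then the turn about the tool's z in degrees. In form: [[claw, [dx, dy, dz], roll], ...]. A call has 1 to 12 rows; each row is the pose to reach, as a shift and turn from the pose measured when the call began, along the tool's axes at that moment; what a row does not reach only later rows make up. A row lasts 1/8 s, in which the tool goes at most 62.5 mm and 10.7 degrees, less where a joint would pass 70% of its speed; a pose out of reach is approached as far as the arm can. A call with a gripper value outside its range is refused whole. The fingers move at their own pace and stop on an object; "grip_force" is the grip in N (left out, the last holds). Time passes only in rows, so rows that repeat a pose let the fingers close. It gives the time, the measured TCP pose, the force and the opening at its end, in the units of the state.
- r.sense(): the state, without advancing time (a new reading comes with each control period).
- r.grab_frame(name): name is "scene" or "top" or "wrist"; returns a dict with "color" (400x640x3 uint8, red, green, blue), "fx", "fy", "cx", "cy" (pixels), "pose" (4x4, takes a point from camera to world coordinates); the wrist camera has in their place "hand_eye" (4x4, takes a point from camera to tool coordinates, whose origin is the TCP and whose axes are the flange's). Camera axes: x right, y up, looking along -z (the intrinsics and any distortion apply to the point x, -y, -z); pixel columns grow to the right and rows downward; lengths in mm; the calibration is good to about 2 mm. A picture is of the moment at which its call begins: read the wrist's pose just before it. There is no depth.
- r.sign_off(): hands the job in, once; it reports no verdict.
Trained networks look in the newest picture that a camera, given by its name, has taken for a name from the list of things; names that differ only in an ending like _2 or _b are one class to them, and where a whole thing is asked for, a point or a joint stands for the part that bears it (a point fixed in the world has none). Each returns a list of dicts, best first, with "score" (0 to 1); they miss things now and then, are a little off and sometimes report something else, mostly with a low value. They report only what shows in the picture. A call takes as long as a camera call. They do not tell look-alikes from the thing itself.
- r.outline_of(thing, camera): "mask" (400x640 bool, what is visible of it) and "at" ([column, row] in pixels, amid what is visible of it).
- r.spot_point(thing, camera): "at" ([column, row] in pixels: a listed point, or the origin of a listed thing).
The state is a dict: "clock": time; "qpos": joint angles; "qvel": joint speeds; "joint_efforts": joint torques, N m; "eef_pos": TCP position; "tcp_rot": TCP orientation; "contact_force": force on the tool from outside, world axes, zero at the start; "wrist_torque": the same for the moment, N m; "opening": opening from 0.0 (shut) to 1.0 (fully open).
Only numpy, scipy, OpenCV 4.12 (cv2) and the standard library are available. Lean on these libraries where they do the work, as an engineer would, in place of code of your own. Each camera call takes 0.05 s, during which the arm holds its last target.

## Working session

There is one attempt and no reset: what is moved stays moved. The work goes in short steps, Python scripts to look and compute and a tool call to move; the robot and the scene stay as the last step left them, time stands still between calls to the robot, and variables do not carry over. Pictures are saved under pics/ and viewed, and the job is handed in when it is done.

Besides the shell and the picture viewer there is one more tool, called after ">>>" by a JSON object that holds its "method" and its "body", one argument or row to a line. drive_tool: Moves the arm, as the interface text tells. Its arguments: {"type":"object","properties":{"moves":{"type":"array"},"grip_force":{"type":"number"}},"required":["moves"]}

```bash
mkdir -p pics; cat > h.py <<'E'
from rig import r
import numpy as np, cv2
def grab(n,f):
    d=r.grab_frame(n); cv2.imwrite('pics/'+f,d['color'][...,::-1]); return d
E
python3 - <<'E'
from h import *
s=r.sense(); print({k:np.round(v,3).tolist() for k,v in s.items()})
for n in ['scene','top','wrist']:
    d=grab(n,n+'0.png'); print(n,[d[k] for k in('fx','fy','cx','cy')],d.keys()); print(np.round(d.get('pose',d.get('hand_eye')),3).tolist())
E
```

```text
{'clock': 0.0, 'qpos': [1.302, 0.354, 1.634, 0.0, 1.155, -0.002], 'qvel': [0.001, 0.001, -0.001, -0.001, 0.001, 0.0], 'joint_efforts': [-0.003, -60.524, -34.206, -0.0, 0.009, 0.0], 'eef_pos': [164.629, 602.379, 197.836], 'tcp_rot': [-3.14, -0.0, 2.875], 'contact_force': [-0.612, 0.306, 0.228], 'wrist_torque': [-0.05, 0.026, 0.06], 'opening': 0.999}
scene [432.81580384018565, 432.81580384018565, 327.16524894720413, 204.23896675606875] dict_keys(['color', 'fx', 'fy', 'cx', 'cy', 'pose'])
[[0.788, 0.329, -0.52, -128.041], [-0.615, 0.441, -0.653, -940.666], [0.015, 0.835, 0.55, 799.266], [0.0, 0.0, 0.0, 1.0]]
top [479.3422088673152, 479.3422088673152, 312.56531610020284, 202.8323896719053] dict_keys(['color', 'fx', 'fy', 'cx', 'cy', 'pose'])
[[-0.015, 0.986, -0.164, 339.788], [-1.0, -0.014, 0.008, -139.992], [0.005, 0.164, 0.986, 1277.481], [0.0, 0.0, 0.0, 1.0]]
wrist [341.9732979177375, 341.9732979177375, 318.0149182168293, 201.40591027614616] dict_keys(['color', 'fx', 'fy', 'cx', 'cy', 'hand_eye'])
[[-0.0, 0.965, 0.263, 66.375], [1.0, 0.001, -0.002, 0.796], [-0.002, 0.263, -0.965, -174.849], [0.0, 0.0, 0.0, 1.0]]
```

View pics/scene0.png

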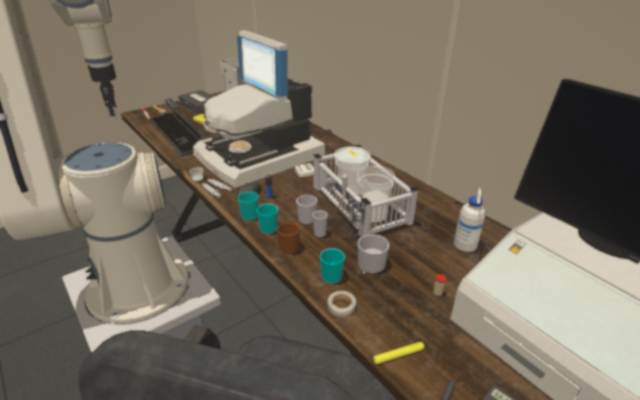

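View pics/top0.png

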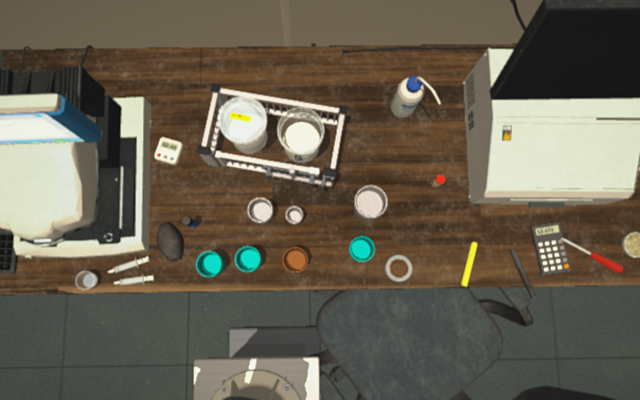

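```bash
cat > m.py <<'E'
from h import *
CAM={}
def ray(d,px,T=None):
    T=d['pose'] if T is None else T
    v=np.array([(px[0]-d['cx'])/d['fx'],-(px[1]-d['cy'])/d['fy'],-1.]); return T[:3,3],T[:3,:3]@v
def atz(d,px,z,T=None):
    o,v=ray(d,px,T); return o+v*(z-o[2])/v[2]
def tri(*rs):
    A=np.zeros((3,3));b=np.zeros(3)
    for o,v in rs:
        v=v/np.linalg.norm(v);P=np.eye(3)-np.outer(v,v);A+=P;b+=P@o
    p=np.linalg.solve(A,b); return p,[np.linalg.norm(np.cross(v/np.linalg.norm(v),p-o)) for o,v in rs]
def proj(d,p,T=None):
    T=d['pose'] if T is None else T
    q=T[:3,:3].T@(np.asarray(p)-T[:3,3]); return d['cx']+d['fx']*q[0]/-q[2], d['cy']+d['fy']*q[1]/q[2]
E
python3 - <<'E'
from m import *
for n in ['scene','top']:
    d=r.grab_frame(n)
    for t in ['guard','gate_leaf','gate_pivot','knob_top','keeper','cup_large','cup_middle','cup_small','glue_stick','tape_roll','vial_red','bolt']:
        z={'gate_pivot':172,'knob_top':172}.get(t,0)
        print(n,t,[(np.round(q['at'],1).tolist(),round(q['score'],2),np.round(atz(d,q['at'],z)).tolist()) for q in r.spot_point(t,n)])
print(r.sense()['clock'])
E
```

```text
scene guard [([338.9, 209.0], 0.74, [641.0, -37.0, 0.0])]
scene gate_leaf [([318.6, 189.1], 0.65, [664.0, 104.0, 0.0])]
scene gate_pivot []
scene knob_top [([343.5, 174.0], 0.66, [604.0, -96.0, 172.0])]
scene keeper [([345.2, 174.7], 0.47, [806.0, 127.0, 0.0])]
scene cup_large [([369.1, 264.8], 0.82, [533.0, -301.0, 0.0])]
scene cup_middle [([293.4, 248.9], 0.95, [405.0, -118.0, 0.0]), ([332.1, 276.7], 0.9, [421.0, -277.0, 0.0]), ([266.8, 226.7], 0.87, [400.0, 21.0, 0.0]), ([247.6, 215.3], 0.87, [383.0, 111.0, 0.0]), ([306.7, 214.7], 0.57, [537.0, 0.0, 0.0])]
scene cup_small [([340.8, 211.3], 0.47, [638.0, -51.0, 0.0])]
scene glue_stick [([308.5, 217.8], 0.74, [531.0, -18.0, 0.0]), ([271.2, 196.4], 0.48, [504.0, 163.0, 0.0])]
scene tape_roll [([320.6, 233.5], 0.71, [512.0, -107.0, 0.0]), ([343.0, 303.3], 0.69, [383.0, -369.0, 0.0])]
scene vial_red [([437.6, 292.3], 0.66, [602.0, -487.0, 0.0])]
scene bolt []
top guard [([273.3, 170.6], 0.63, [643.0, -44.0, 0.0]), ([208.2, 144.3], 0.62, [719.0, 135.0, 0.0]), ([297.5, 215.7], 0.6, [517.0, -109.0, 0.0])]
top gate_leaf [([220.6, 162.9], 0
[... 201 characters left out ...]
[545.0, -303.0, 0.0])]
top cup_middle [([264.7, 213.4], 0.81, [525.0, -21.0, 0.0]), ([358.4, 246.8], 0.76, [431.0, -270.0, 0.0]), ([291.0, 261.6], 0.72, [395.0, -91.0, 0.0]), ([214.0, 263.8], 0.69, [392.0, 113.0, 0.0]), ([248.1, 257.7], 0.63, [407.0, 23.0, 0.0]), ([192.7, 226.3], 0.51, [493.0, 172.0, 0.0])]
top cup_small [([207.5, 142.6], 0.68, [724.0, 137.0, 0.0]), ([297.1, 217.3], 0.5, [513.0, -108.0, 0.0])]
top glue_stick [([192.2, 223.8], 0.47, [500.0, 173.0, 0.0])]
top tape_roll [([397.6, 267.1], 0.76, [376.0, -372.0, 0.0])]
top vial_red [([434.2, 181.2], 0.42, [607.0, -483.0, 0.0]), ([210.5, 145.3], 0.42, [716.0, 128.0, 0.0])]
top bolt [([210.8, 147.4], 0.34, [710.0, 127.0, 0.0])]
1.45
```

```bash
python3 - <<'E'
import cv2,numpy as np
a=cv2.imread('pics/top0.png')[70:290,190:410]; a=cv2.resize(a,None,fx=2.7,fy=2.7,interpolation=cv2.INTER_CUBIC); cv2.imwrite('pics/topc.png',a)
a=cv2.imread('pics/scene0.png')[130:330,230:430]; a=cv2.resize(a,None,fx=3,fy=3,interpolation=cv2.INTER_CUBIC); cv2.imwrite('pics/scenec.png',a)
E
```

```text
(no output)
```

View pics/topc.png

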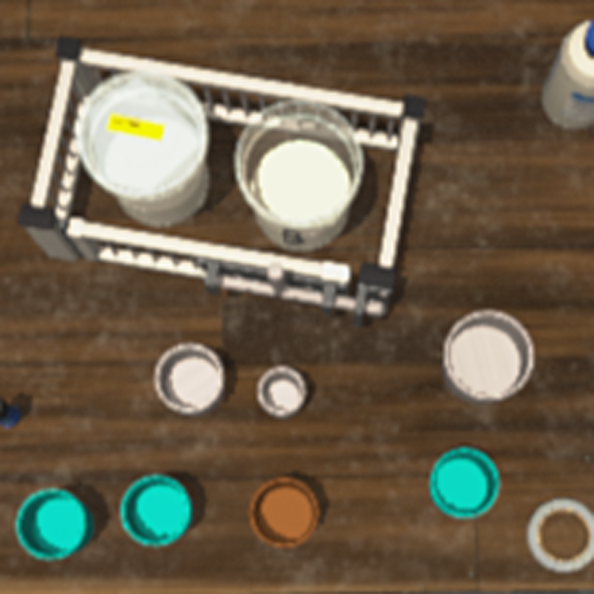

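View pics/scenec.png

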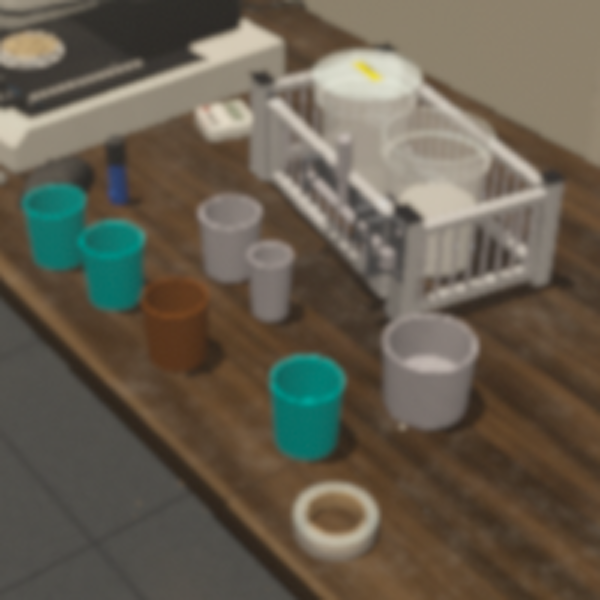

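```bash
cat >> m.py <<'E'
import json
from scipy.spatial.transform import Rotation as Ro
def R_tool(s): return Ro.from_euler('xyz',s['tcp_rot']).as_matrix()
def towards(p,yawdeg=None):
    s=r.sense();R=R_tool(s);d=R.T@(np.array(p)-s['eef_pos'])/10
    t=None
    if yawdeg is not None:
        # desired jaw (tool y) world angle, mod 180
        a=np.degrees(np.arctan2(R[1,1],R[0,1])); t=-((yawdeg-a+90)%180-90)
    print('shift cm',np.round(d,2).tolist(),'turn',t,'pos',np.round(s['eef_pos'],1).tolist(),'q6',round(s['qpos'][5],2),'clk',s['clock'])
    return d,t
E
python3 - <<'E'
from m import *
ds=r.grab_frame('scene');dt=r.grab_frame('top')
for n,a,b in [('mid',(260.4,210),(306.7,201)),('small',(294.4,214.8),(320.3,214.7)),('large',(370.7,201.9),(373.3,244.3)),('knob',(291.5,170.6),(344.5,176.5))]:
    z=172 if n=='knob' else 70
    print(n,tri(ray(dt,a),ray(ds,b)),atz(dt,a,z),atz(ds,b,z))
# post caps z130 (front-left, front-right, back right, back left)
for a in [(40,214),(377,275),(412,110),(68,48)]: print(atz(dt,(a[0]/2.7+190,a[1]/2.7+70),130))
towards([500,-50,230],0)
E
```

```text
mid (array([524.92322258, -16.56496688,  66.02362931]), [np.float64(0.811262832723352), np.float64(0.8112628327233599)]) [523.6268971  -16.54207743  70.        ] [522.11297731 -21.93519026  70.        ]
small (array([ 511.38468266, -103.59227459,   68.07655091]), [np.float64(1.2670007899579376), np.float64(1.2670007899580258)]) [ 510.04355129 -102.96059284   70.        ] [ 510.86287114 -106.3420479    70.        ]
large (array([ 542.27587761, -299.5710413 ,   66.66714228]), [np.float64(1.4704275392834072), np.float64(1.4704275392835096)]) [ 540.51854916 -298.23365555   70.        ] [ 540.65165507 -303.07947859   70.        ]
knob (array([ 603.45526935, -100.38369392,  165.35045129]), [np.float64(0.7779021653048744), np.float64(0.7779021653048285)]) [ 601.22720107 -100.18294618  172.        ] [ 596.55041742 -109.4656249   172.        ]
[668.15993147 114.89521653 130.        ]
[ 606.71116038 -192.16657006  130.        ]
[ 763.25409853 -227.97657923  130.        ]
[828.17828315  92.21247383 130.        ]
shift cm [-49.55, -54.14, -3.14] turn 74.7118549825232 pos [164.8, 602.9, 198.6] q6 -0.0 clk 1.55
```

>>> {"method": "drive_tool", "body": {
  "moves": [
    [0, [-25, -27, -6], 37],
    [0, [-25, -27, -6], 37],
    [0, [-25, -27, -6], 37],
    [0, [-25, -27, -6], 37],
    [0, [-25, -27, -6], 37],
    [0, [-49.5, -54, -3], 75],
    [0, [-49.5, -54, -3], 75],
    [0, [-49.5, -54, -3], 75],
    [0, [-49.5, -54, -3], 75],
    [0, [-49.5, -54, -3], 75],
    [0, [-49.5, -54, -3], 75],
    [0, [-49.5, -54, -3], 75]
  ]
}}

```text
clock: 3.05
eef_pos: [500.8, -50.9, 228.7]
tcp_rot: [3.141, 0.0, 1.565]
contact_force: [0.5, 0.5, 0.4]
opening: 1.001
```

```bash
python3 - <<'E'
from m import *
s=r.sense(); print(s['tcp_rot'],s['eef_pos'],s['clock'])
d=grab('wrist','w1.png')
T=np.eye(4);T[:3,:3]=R_tool(s);T[:3,3]=s['eef_pos'];np.save('T1.npy',T@d['hand_eye'])
E
```

```text
[3.14090188e+00 1.02892581e-04 1.56462375e+00] [500.76571819 -50.91742418 228.68697541] 3.05
```

View pics/w1.png

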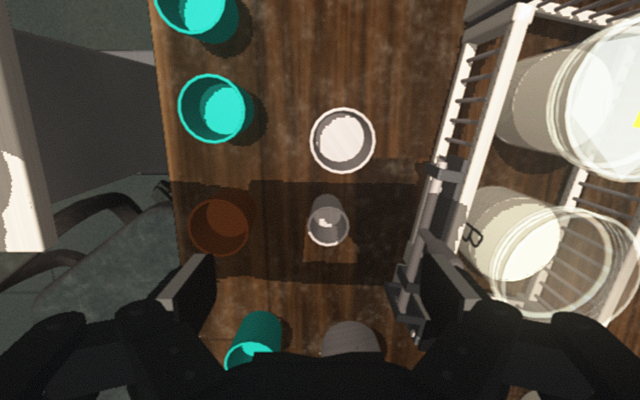

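```bash
cat >> m.py <<'E'
def circ(d,T,c,rad,img,z,col=(0,255,0)):
    t=np.linspace(0,2*np.pi,60)
    P=np.array([proj(d,[c[0]+rad*np.cos(a),c[1]+rad*np.sin(a),z],T) for a in t])
    cv2.polylines(img,[np.round(P*16).astype(np.int32)],True,col,1,cv2.LINE_AA,4)
W=dict(fx=341.9733,fy=341.9733,cx=318.0149,cy=201.4059)
E
python3 - <<'E'
from m import *
T=np.load('T1.npy');img=cv2.imread('pics/w1.png')
m=atz(W,(342.5,140),70,T);s=atz(W,(327.5,226),70,T);print(m,s)
# enlarge
k=3;img=cv2.resize(img[90:260,280:390],None,fx=4,fy=4,interpolation=cv2.INTER_CUBIC)
W2=dict(fx=W['fx']*4,fy=W['fy']*4,cx=(W['cx']-280)*4+1.5,cy=(W['cy']-90)*4+1.5)
circ(W2,T,m,32,img,70);circ(W2,T,s,22,img,70);
cv2.imwrite('pics/w1c.png',img[:600])
E
```

```text
[525.27345766 -12.86178572  70.        ] [ 510.90582081 -100.33254096   70.        ]
```

View pics/w1c.png

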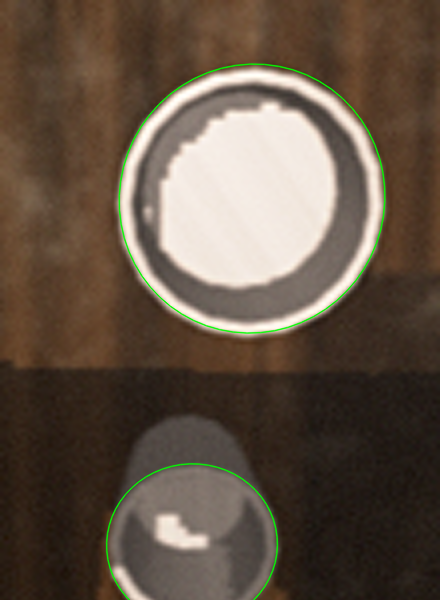

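```bash
python3 - <<'E'
from m import *
towards([525,-14,47],-1)
E
```

```text
shift cm [4.16, 2.12, 18.14] turn 0.6342628829932551 pos [503.1, -54.9, 228.5] q6 -0.1 clk 3.1
```

>>> {"method": "drive_tool", "body": {
  "moves": [
    [0, [4.1, 2.1, 8], 0],
    [0, [4.1, 2.1, 14], 0],
    [0, [4.1, 2.1, 18.1], 0],
    [0, [4.1, 2.1, 18.1], 0],
    [0, [4.1, 2.1, 18.1], 0],
    [0, [4.1, 2.1, 18.1], 0]
  ]
}}

```text
clock: 3.85
eef_pos: [527.0, -14.8, 50.3]
tcp_rot: [3.135, 0.003, 1.564]
contact_force: [-1.0, -0.3, 0.2]
opening: 1.003
```

```bash
python3 - <<'E'
from m import *
towards([525,-14,47],-1)
s=r.sense();d=grab('wrist','w2.png')
T=np.eye(4);T[:3,:3]=R_tool(s);T[:3,3]=s['eef_pos'];np.save('T2.npy',T@d['hand_eye'])
E
```

```text
shift cm [0.08, -0.2, 0.33] turn 0.6216955851965338 pos [527.0, -14.8, 50.3] q6 -0.02 clk 3.85
```

View pics/w2.png

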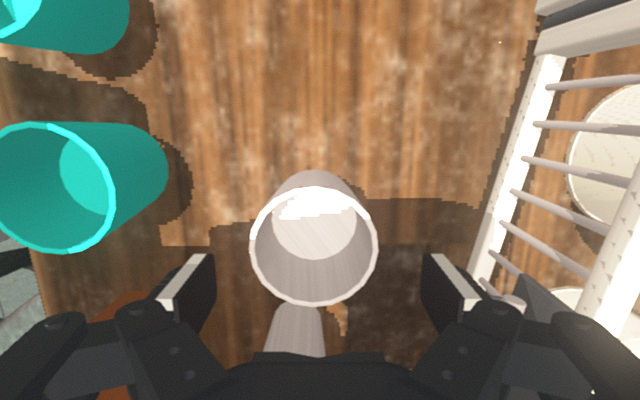

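```bash
python3 - <<'E'
from m import *
T=np.load('T2.npy')
print(atz(W,(313.5,245),70,T)); s=r.sense();print(s['eef_pos'])
t=np.linalg.inv(T)
# where would rim be if centered at tcp
print(proj(W,[s['eef_pos'][0],s['eef_pos'][1],70],T))
E
```

```text
[525.05481828 -11.49200702  70.        ]
[526.79324574 -14.81318251  50.11161671]
(np.float64(317.1220983936295), np.float64(251.28439784901954))
```

>>> {"method": "drive_tool", "body": {
  "grip_force": 35,
  "moves": [
    [0, [0.3, -0.2, 0.3], 0.5],
    [0, [0.3, -0.2, 0.3], 0.5],
    [0.6, [0.3, -0.2, 0.3], 0.5],
    [0.6, [0.3, -0.2, 0.3], 0.5],
    [0.6, [0.3, -0.2, 0.3], 0.5],
    [0.6, [0.3, -0.2, 0.3], 0.5],
    [0.6, [0.3, -0.2, 0.3], 0.5]
  ]
}}

```text
clock: 4.78
eef_pos: [524.8, -11.8, 47.0]
tcp_rot: [3.135, 0.003, 1.555]
contact_force: [0.3, -0.1, 0.1]
opening: 0.4
```

```bash
python3 - <<'E'
from m import *
towards([541,-300,230],-1)
E
```

```text
shift cm [-28.85, 2.19, -18.19] turn 0.11944457422421806 pos [524.8, -11.8, 47.0] q6 -0.0 clk 4.775
```

```bash
python3 - <<'E'
from m import *
grab('wrist','w3.png'); print(r.sense()['opening'])
E
```

```text
0.3973224666714817
```

View pics/w3.png

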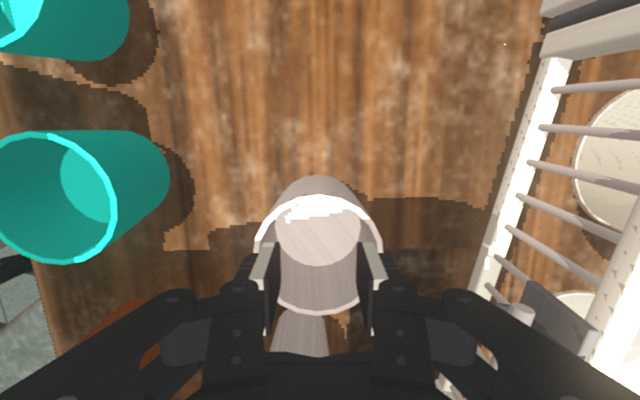

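```bash
python3 - <<'E'
from m import *
grab('scene','s3.png'); a=cv2.imread('pics/s3.png')[130:280,230:400]; cv2.imwrite('pics/s3c.png',cv2.resize(a,None,fx=4,fy=4,interpolation=cv2.INTER_CUBIC))
E
```

```text
(no output)
```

View pics/s3c.png

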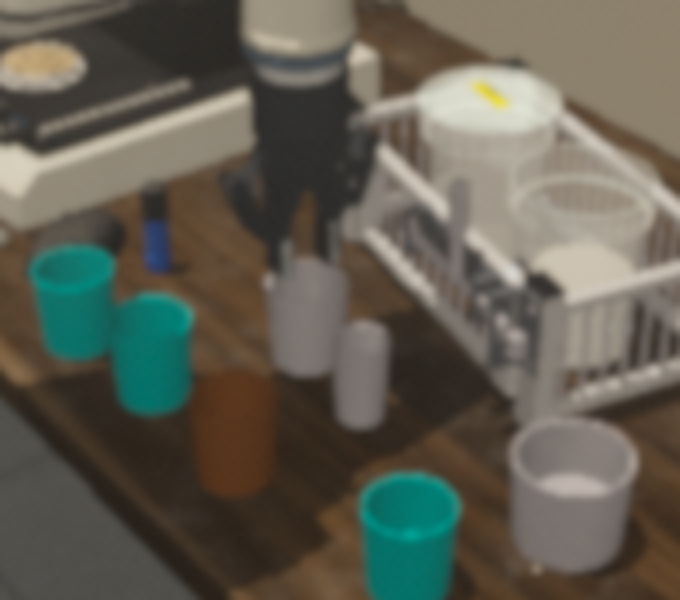

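```bash
python3 - <<'E'
from m import *
d=r.grab_frame('wrist');H=d['hand_eye']
for y in (17,25):
  for z in (0,-5,-10,-20,-30,-40): print(y,z,[np.round(proj(W,[x,y,z],H)).tolist() for x in (-11,11)])
print('open')
for z in (0,-13,-20,-30,-40): print(z,[np.round(proj(W,[x,42,z],H)).tolist() for x in (-11,11)])
print(r.sense()['clock'])
E
python3 -c "
import cv2
a=cv2.imread('pics/w3.png')[170:360,220:430]; cv2.imwrite('pics/w3c.png',cv2.resize(a,None,fx=3,fy=3,interpolation=2))"
```

```text
17 0 [[348.0, 255.0], [349.0, 217.0]]
17 -5 [[349.0, 259.0], [350.0, 220.0]]
17 -10 [[350.0, 263.0], [351.0, 223.0]]
17 -20 [[351.0, 272.0], [353.0, 230.0]]
17 -30 [[353.0, 282.0], [355.0, 238.0]]
17 -40 [[356.0, 293.0], [357.0, 246.0]]
25 0 [[362.0, 255.0], [364.0, 217.0]]
25 -5 [[364.0, 259.0], [365.0, 220.0]]
25 -10 [[365.0, 263.0], [366.0, 223.0]]
25 -20 [[368.0, 272.0], [369.0, 230.0]]
25 -30 [[371.0, 282.0], [372.0, 238.0]]
25 -40 [[374.0, 293.0], [376.0, 246.0]]
open
0 [[393.0, 255.0], [396.0, 217.0]]
-13 [[399.0, 266.0], [401.0, 225.0]]
-20 [[402.0, 272.0], [405.0, 230.0]]
-30 [[407.0, 282.0], [410.0, 238.0]]
-40 [[413.0, 293.0], [416.0, 246.0]]
4.925
```

View pics/w3c.png

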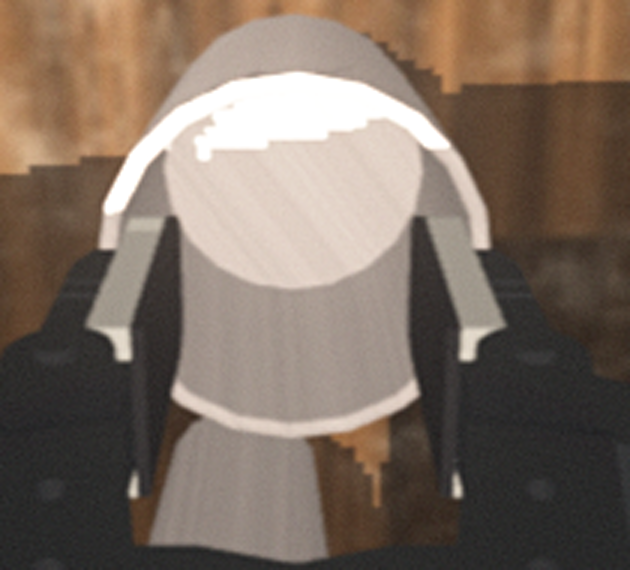

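```bash
python3 - <<'E'
from m import *
d=r.grab_frame('scene')
for z in (47,60,70,80,90): print(z,[np.round(proj(d,[x,-12,z]),1).tolist() for x in (503,508,542,547)])
for q in ((525,-12),): print('rim',[np.round(proj(d,[q[0]+a,q[1]+b,70]),1) for a,b in((0,0),(-32,0),(32,0),(0,-32),(0,32))])
E
```

```text
47 [[299.9, 207.8], [301.3, 207.3], [310.1, 203.7], [311.3, 203.2]]
60 [[299.9, 204.3], [301.2, 203.8], [310.0, 200.2], [311.3, 199.7]]
70 [[299.8, 201.6], [301.1, 201.1], [310.0, 197.6], [311.3, 197.0]]
80 [[299.7, 198.9], [301.1, 198.4], [310.0, 194.9], [311.3, 194.3]]
90 [[299.7, 196.1], [301.0, 195.6], [310.0, 192.1], [311.3, 191.6]]
rim [array([305.6, 199.3]), array([297.1, 202.7]), array([313.9, 196. ]), array([311.7, 203.8]), array([299.7, 194.9])]
```

>>> {"method": "drive_tool", "body": {
  "moves": [
    [0, [0, 0, -0.5], 0],
    [0, [0, 0, -0.5], 0],
    [0, [0, 0, -0.5], 0],
    [0, [0, 0, -0.5], 0],
    [0, [0, 0, 2.7], 0],
    [0, [0, 0, 2.7], 0],
    [0, [0, 0, 2.7], 0],
    [0.6, [0, 0, 2.7], 0],
    [0.6, [0, 0, 2.7], 0],
    [0.6, [0, 0, 2.7], 0],
    [0.6, [0, 0, 2.7], 0]
  ]
}}

```text
clock: 6.35
eef_pos: [525.6, -11.9, 21.5]
tcp_rot: [3.133, 0.003, 1.555]
contact_force: [-2.9, 0.4, 10.3]
opening: 0.733
```

```bash
python3 - <<'E'
from m import *
towards([541,-300,230],-1)
grab('wrist','w4.png');grab('scene','s4.png')
a=cv2.imread('pics/s4.png')[130:280,230:400];a=cv2.resize(a,None,fx=2.6,fy=2.6,interpolation=2)
b=cv2.imread('pics/w4.png')[190:360,220:430];b=cv2.resize(b,(int(210*390/170*.72),390)); cv2.imwrite('pics/c4.png',np.hstack([a,b]))
E
```

```text
shift cm [-28.85, 2.15, -20.74] turn 0.12458615544385054 pos [525.6, -11.9, 21.5] q6 -0.0 clk 6.35
```

View pics/c4.png

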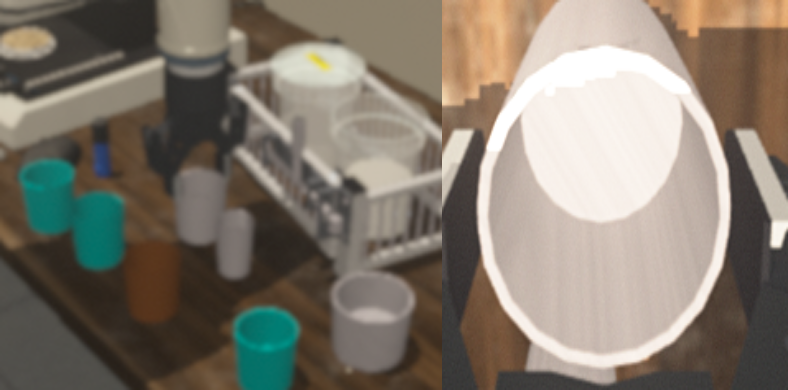

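>>> {"method": "drive_tool", "body": {
  "moves": [
    [0.6, [0, 0, -6], 0],
    [0.6, [0, 0, -12], 0],
    [0.6, [-3, 0.2, -16], 0],
    [0.6, [-8, 0.6, -16], 0],
    [0.6, [-14, 1, -16], 0],
    [0.6, [-20, 1.5, -16], 0],
    [0.6, [-25, 1.9, -16], 0],
    [0.6, [-28.7, 2.1, -16], 0],
    [0.6, [-28.7, 2.1, -15], 0],
    [0.6, [-28.7, 2.1, -14], 0],
    [0.6, [-28.7, 2.1, -13], 0]
  ]
}}

```text
clock: 7.82
eef_pos: [540.9, -297.5, 151.8]
tcp_rot: [3.134, 0.002, 1.556]
contact_force: [0.2, 0.7, -2.3]
opening: 0.734
```

```bash
python3 - <<'E'
from m import *
towards([541,-300,100],-1)
print(np.round(r.sense()['contact_force'],1),r.sense()['opening'])
d=grab('wrist','w5.png');grab('scene','s5.png');grab('top','t5.png')
a=cv2.imread('pics/s5.png')[160:310,310:450];a=cv2.resize(a,None,fx=2.8,fy=2.8,interpolation=2)
b=cv2.imread('pics/t5.png')[150:290,300:440];b=cv2.resize(b,(392,420)); cv2.imwrite('pics/c5.png',np.hstack([a,b[:a.shape[0]]]))
E
```

```text
shift cm [-0.24, -0.02, 5.18] turn 0.1793157173868991 pos [540.9, -297.5, 151.8] q6 -0.49 clk 7.825
[ 0.2  0.7 -2.3] 0.7338191775381333
```

View pics/c5.png

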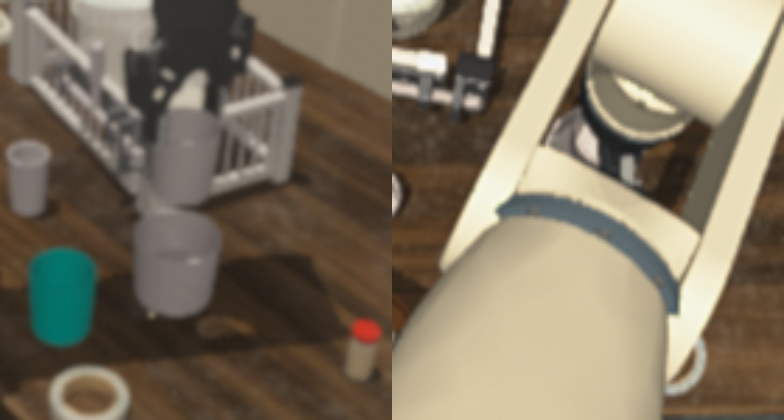

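View pics/w5.png

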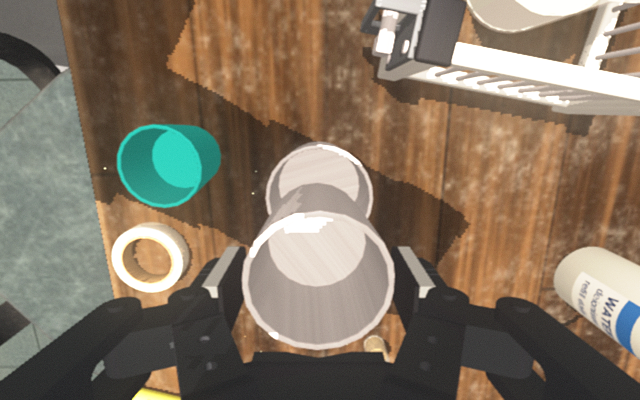

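```bash
python3 - <<'E'
from m import *
from scipy.optimize import least_squares
s=r.sense();H=r.grab_frame('wrist')['hand_eye'];T=np.eye(4);T[:3,:3]=R_tool(s);T[:3,3]=s['eef_pos'];T=T@H
def fit(l,rt,top,rad,z,g):
    def f(c):
        t=np.linspace(0,2*np.pi,400);P=np.array([proj(W,[c[0]+rad*np.cos(a),c[1]+rad*np.sin(a),z],T) for a in t])
        return [P[:,0].min()-l,P[:,0].max()-rt,P[:,1].min()-top]
    q=least_squares(f,g,diff_step=1e-3);return q.x,q.fun
g=np.array(s['eef_pos'][:2])
print(g,fit(266,373,144,42,70,g)); 
zr=s['eef_pos'][2]+48.5
print(zr,fit(244,394.5,213,32,zr,g))
E
```

```text
[ 540.74914182 -297.62173092] (array([ 543.00119714, -297.89694625]), array([-0.67377062,  0.6768972 ,  0.05363775]))
200.30994335649908 (array([ 541.29819674, -301.26633912]), array([-2.75833858,  2.77733806,  0.32845563]))
```

```bash
python3 - <<'E'
from m import *
from scipy.optimize import least_squares
s=r.sense();H=r.grab_frame('wrist')['hand_eye'];T=np.eye(4);T[:3,:3]=R_tool(s);T[:3,3]=s['eef_pos'];T=T@H
def f(c):
    t=np.linspace(0,2*np.pi,400);P=np.array([proj(W,[c[0]+32*np.cos(a),c[1]+32*np.sin(a),c[2]],T) for a in t])
    return [P[:,0].min()-244,P[:,0].max()-394.5,P[:,1].min()-213,P[:,1].max()-348]
q=least_squares(f,[541,-300,195],diff_step=1e-3);print(q.x,q.fun)
E
```

```text
[ 541.69809781 -303.01410153  195.57512667] [ 0.18801691 -0.1886576  -0.19743018  0.22166064]
```

>>> {"method": "drive_tool", "body": {
  "moves": [
    [0.6, [0.35, 0.15, 0], 0],
    [0.6, [0.35, 0.15, 3], 0],
    [0.6, [0.35, 0.15, 6], 0],
    [0.6, [0.35, 0.15, 8], 0],
    [0.6, [0.35, 0.15, 8], 0]
  ]
}}

```text
clock: 8.7
eef_pos: [542.8, -294.4, 71.5]
tcp_rot: [3.135, 0.002, 1.556]
contact_force: [-1.3, 0.2, -0.6]
opening: 0.733
```

```bash
python3 - <<'E'
from m import *
s=r.sense();print(s['eef_pos'],np.round(s['contact_force'],1),s['clock'],s['opening'])
grab('wrist','w6.png');grab('scene','s6.png')
a=cv2.imread('pics/s6.png')[160:310,310:450];a=cv2.resize(a,None,fx=2.6,fy=2.6,interpolation=2)
b=cv2.imread('pics/w6.png')[100:400,170:480];b=cv2.resize(b,(403,390)); cv2.imwrite('pics/c6.png',np.hstack([a,b]))
E
```

```text
[ 542.81941041 -294.44427606   71.53901541] [-1.3  0.2 -0.6] 8.7 0.7328902367843062
```

View pics/c6.png

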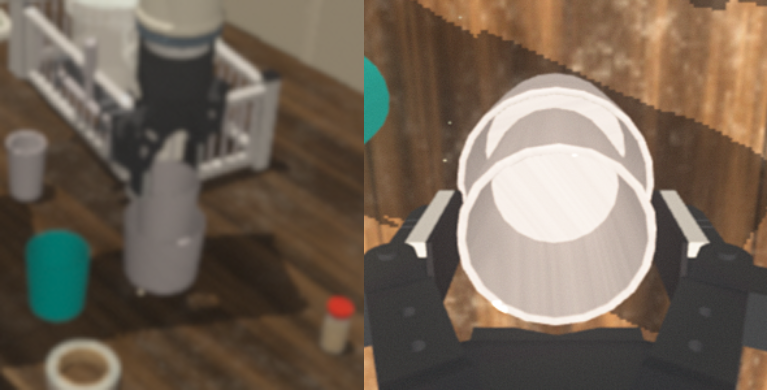

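Nested well inside the large cup without contact. Lower on, release, and rise.

>>> {"method": "drive_tool", "body": {
  "moves": [
    [0.6, [0, 0, 1], 0],
    [0.6, [0, 0, 1.8], 0],
    [0.6, [0, 0, 1.9], 0],
    [0, [0, 0, 1.9], 0],
    [0, [0, 0, 1.9], 0],
    [0, [0, 0, 1.9], 0],
    [0, [0, 0, -3], 0],
    [0, [0, 0, -8], 0],
    [0, [0, 0, -8], 0]
  ]
}}

```text
clock: 9.93
eef_pos: [546.1, -296.4, 158.2]
tcp_rot: [3.125, 0.007, 1.556]
contact_force: [0.4, -0.3, -1.2]
opening: 1.006
```

```bash
python3 - <<'E'
from m import *
s=r.sense();print(s['eef_pos'],np.round(s['contact_force'],1),s['clock'],s['opening'])
grab('wrist','w7.png');grab('scene','s7.png')
a=cv2.imread('pics/s7.png')[160:310,310:450];a=cv2.resize(a,None,fx=2.6,fy=2.6,interpolation=2)
b=cv2.imread('pics/w7.png')[100:400,170:480];b=cv2.resize(b,(403,390)); cv2.imwrite('pics/c7.png',np.hstack([a,b]))
towards([511,-101,150],-10)
E
```

```text
[ 546.14665137 -296.44652592  158.1550279 ] [ 0.4 -0.3 -1.2] 9.925 1.0059418129118227
shift cm [19.36, -3.55, 0.28] turn 9.16899409977016 pos [543.6, -295.1, 154.0] q6 -0.49 clk 10.025
```

View pics/c7.png

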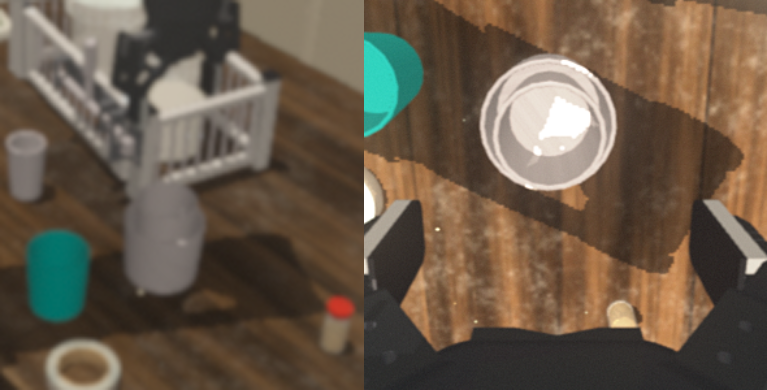

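>>> {"method": "drive_tool", "body": {
  "moves": [
    [0, [6, -1.1, -1], 0],
    [0, [12, -2.2, -1], 0],
    [0, [18, -3.2, 0], 0],
    [0, [19.4, -3.3, 2], 0],
    [0, [19.4, -3.3, 3], 0],
    [0, [19.4, -3.3, 3], 0],
    [0, [19.4, -3.3, 3], 0]
  ]
}}

```text
clock: 10.9
eef_pos: [514.1, -101.7, 122.9]
tcp_rot: [3.131, 0.004, 1.555]
contact_force: [0.3, -0.5, -0.5]
opening: 0.998
```

```bash
cat >> m.py <<'E'
def Tw():
    s=r.sense();T=np.eye(4);T[:3,:3]=R_tool(s);T[:3,3]=s['eef_pos'];return T
def wgrab(f):
    T=Tw();d=grab('wrist',f);return T@d['hand_eye']
from scipy.optimize import least_squares
def fit(T,l,rt,top,bot,rad,z,g):
    def f(c):
        zz=c[2] if len(g)>2 else z
        t=np.linspace(0,2*np.pi,400);P=np.array([proj(W,[c[0]+rad*np.cos(a),c[1]+rad*np.sin(a),zz],T) for a in t])
        o=[]
        if l is not None:o.append(P[:,0].min()-l)
        if rt is not None:o.append(P[:,0].max()-rt)
        if top is not None:o.append(P[:,1].min()-top)
        if bot is not None:o.append(P[:,1].max()-bot)
        return o
    q=least_squares(f,g,diff_step=1e-3);return np.round(q.x,1),np.round(q.fun,1)
E
python3 - <<'E'
from m import *
s=r.sense();print(s['eef_pos'],s['tcp_rot'],s['clock'])
np.save('T8.npy',wgrab('w8.png'))
E
```

```text
[ 514.05366853 -101.74663216  122.93817377] [3.13114203 0.0042139  1.55505304] 10.9
```

View pics/w8.png

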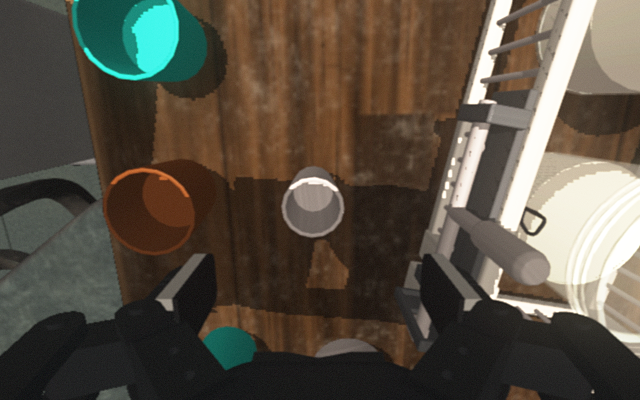

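```bash
python3 - <<'E'
from m import *
T=np.load('T8.npy')
print(fit(T,282,344.5,177,238,22,70,[511,-101.]),fit(T,282,344.5,177,238,22,70,[511,-101.,70]))
print('knob',atz(W,(534,268),172,T))
towards([512,-100,21],0)
E
```

```text
(array([ 511.8, -101.3]), array([-0.5,  0.5,  0.1, -0.1])) (array([ 511.8, -101.7,   68.5]), array([-0.3,  0.3,  0.3, -0.3]))
knob [601.53860657 -97.9897518  172.        ]
shift cm [0.21, -0.33, 10.21] turn -0.8990428360172018 pos [514.2, -101.7, 123.2] q6 -0.18 clk 10.95
```

>>> {"method": "drive_tool", "body": {
  "moves": [
    [0, [0, -0.2, 3], 0],
    [0, [0, -0.2, 7], 0],
    [0, [0, -0.2, 10.1], 0],
    [0, [0, -0.2, 10.1], 0],
    [0, [0, -0.2, 10.1], 0],
    [0.75, [0, -0.2, 10.1], 0],
    [0.75, [0, -0.2, 10.1], 0],
    [0.75, [0, -0.2, 10.1], 0],
    [0.75, [0, -0.2, 10.1], 0],
    [0.75, [0, -0.2, 10.1], 0]
  ]
}}

```text
clock: 12.2
eef_pos: [513.6, -102.3, 23.2]
tcp_rot: [3.13, 0.005, 1.555]
contact_force: [-2.6, 0.4, 10.8]
opening: 0.495
```

```bash
python3 - <<'E'
from m import *
towards([543,-297,190],-1)
wgrab('w9.png')
E
```

```text
shift cm [-19.5, 3.44, -16.55] turn 0.10522264703328688 pos [513.6, -102.3, 23.2] q6 -0.18 clk 12.2
```

View pics/w9.png

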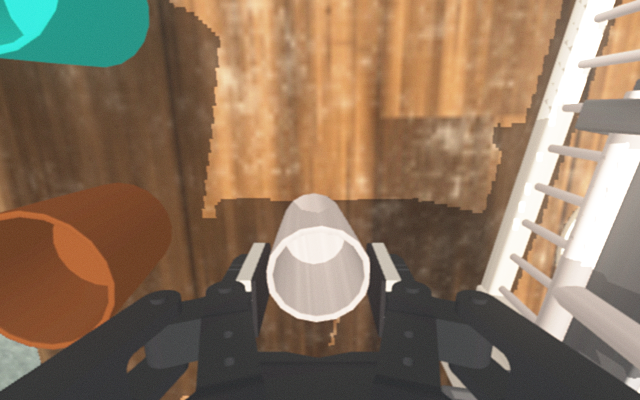

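>>> {"method": "drive_tool", "body": {
  "moves": [
    [0.75, [0, 0, -5], 0],
    [0.75, [0, 0, -10.5], 0],
    [0.75, [-3, 0.5, -15], 0],
    [0.75, [-8, 1.4, -16.5], 0],
    [0.75, [-14, 2.5, -16.5], 0],
    [0.75, [-19, 3.2, -16.5], 0],
    [0.75, [-19.5, 3.3, -15.5], 0],
    [0.75, [-19.5, 3.3, -14.5], 0],
    [0.75, [-19.5, 3.3, -14], 0],
    [0.75, [-19.5, 3.3, -14], 0]
  ]
}}

```text
clock: 13.5
eef_pos: [541.6, -295.7, 164.0]
tcp_rot: [3.131, 0.004, 1.556]
contact_force: [-0.5, -0.5, -0.6]
opening: 0.498
```

```bash
python3 - <<'E'
from m import *
s=r.sense();print(s['eef_pos'],np.round(s['contact_force'],1),s['clock'],s['opening'])
np.save('T10.npy',wgrab('w10.png'));grab('scene','s10.png')
E
```

```text
[ 541.64921869 -295.71869551  163.97900059] [-0.5 -0.5 -0.6] 13.5 0.49801666047443016
```

View pics/w10.png

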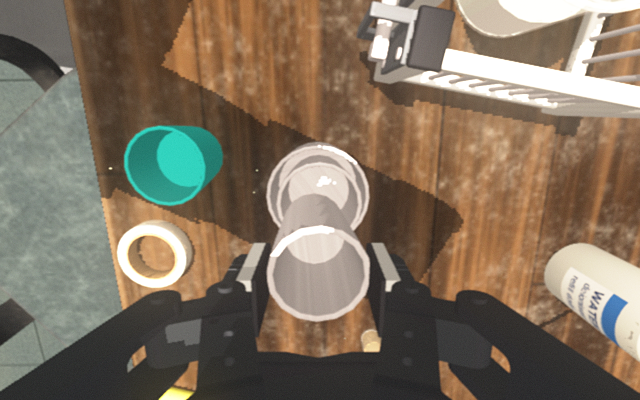

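```bash
python3 - <<'E'
import cv2
a=cv2.imread('pics/w10.png')[135:325,250:390]; cv2.imwrite('pics/w10c.png',cv2.resize(a,None,fx=3.1,fy=3.1,interpolation=2))
a=cv2.imread('pics/s10.png')[160:310,310:450]; cv2.imwrite('pics/s10c.png',cv2.resize(a,None,fx=4,fy=4,interpolation=2))
E
```

```text
(no output)
```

View pics/w10c.png

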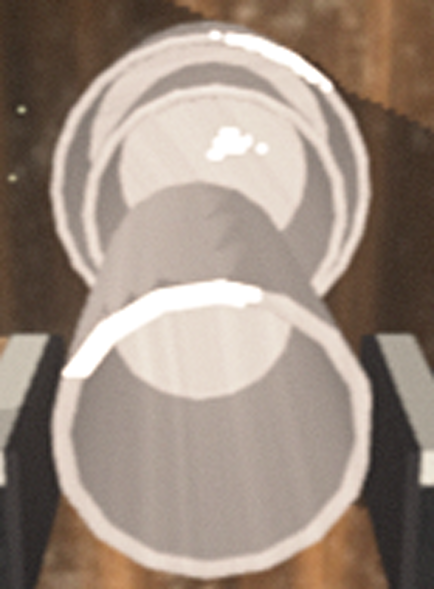

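View pics/s10c.png

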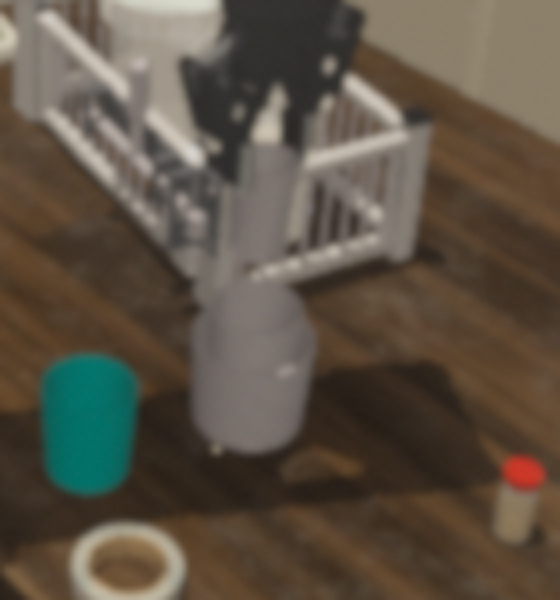

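```bash
python3 - <<'E'
from m import *
T=np.load('T10.npy')
print('mid',fit(T,276.8,361.9,162.4,None,32,94,[542,-297.]),fit(T,276.8,361.9,162.4,None,32,94,[542,-297.,94]))
print('lar',fit(T,267,369,142.5,None,42,70,[542,-297.]))
print('held',fit(T,267.1,369.7,225.6,321.5,22,0,[542,-297.,200]))
print(r.sense()['eef_pos'])
E
```

```text
mid (array([ 543.9, -298. ]), array([-0.5,  0.5,  0. ])) (array([ 543.9, -298.4,   91.2]), array([-0.,  0.,  0.]))
lar (array([ 543.2, -296.2]), array([-0.9,  0.9,  0.1]))
held (array([ 541.8, -296.4,  207.2]), array([-0.7,  0.7,  0.7, -0.8]))
[ 542.20288107 -296.35964629  164.8124742 ]
```

>>> {"method": "drive_tool", "body": {
  "moves": [
    [0.75, [-0.2, 0.2, 1], 0],
    [0.75, [-0.2, 0.2, 4], 0],
    [0.75, [-0.2, 0.2, 6.3], 0],
    [0.75, [-0.2, 0.2, 6.3], 0]
  ]
}}

```text
clock: 14.1
eef_pos: [543.7, -297.8, 99.8]
tcp_rot: [3.133, 0.003, 1.556]
contact_force: [0.8, 0.5, -1.3]
opening: 0.49
```

```bash
python3 - <<'E'
from m import *
s=r.sense();print(s['eef_pos'],np.round(s['contact_force'],1),s['clock'],s['opening'])
wgrab('w11.png')
cv2.imwrite('pics/w11c.png',cv2.imread('pics/w11.png')[100:400,150:490])
E
```

```text
[ 543.67736936 -297.84335545   99.81590617] [ 0.8  0.5 -1.3] 14.1 0.49048033461976037
```

View pics/w11c.png

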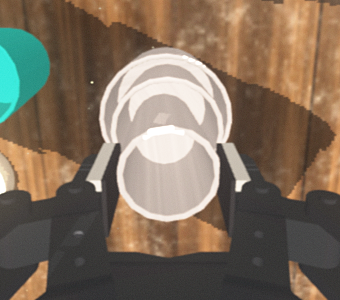

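>>> {"method": "drive_tool", "body": {
  "moves": [
    [0.75, [0, 0, 1.2], 0],
    [0.75, [0, 0, 2.1], 0],
    [0.75, [0, 0, 2.1], 0],
    [0, [0, 0, 2.1], 0],
    [0, [0, 0, 2.1], 0],
    [0, [0, 0, 2.1], 0],
    [0, [0, 0, 2.1], 0],
    [0, [0, 0, -3], 0],
    [0, [0, 0, -9], 0],
    [0, [0, 0, -14], 0],
    [0, [0, 0, -14], 0]
  ]
}}

```text
clock: 15.52
eef_pos: [545.4, -299.1, 246.2]
tcp_rot: [3.124, 0.008, 1.556]
contact_force: [0.4, -0.2, -0.6]
opening: 1.003
```

```bash
python3 - <<'E'
from m import *
s=r.sense();print(s['eef_pos'],np.round(s['contact_force'],1),s['clock'],s['opening'])
wgrab('w12.png');grab('scene','s12.png')
a=cv2.imread('pics/s12.png')[160:310,310:450];a=cv2.resize(a,None,fx=2.6,fy=2.6,interpolation=2)
b=cv2.imread('pics/w12.png')[100:400,170:480];b=cv2.resize(b,(403,390)); cv2.imwrite('pics/c12.png',np.hstack([a,b]))
print(np.degrees(np.arctan2(113.1+192.2,668-606.7)))
E
```

```text
[ 545.38115884 -299.06862987  246.17952792] [ 0.4 -0.2 -0.6] 15.525 1.0029705380822866
78.6467655217442
```

View pics/c12.png

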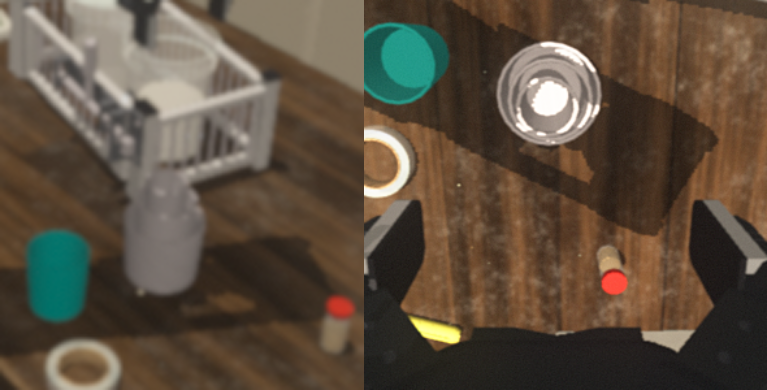

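```bash
python3 - <<'E'
from m import *
towards([601.5,-98,215],78.5)
E
```

```text
shift cm [20.07, 5.53, 2.62] turn -79.32556735712714 pos [543.0, -297.8, 241.4] q6 -0.49 clk 15.625
```

>>> {"method": "drive_tool", "body": {
  "moves": [
    [0.4, [3, 1, 0], -10],
    [0.4, [6, 2, 0], -20],
    [0.4, [10, 3, 0], -30],
    [0.4, [14, 4, 0], -40],
    [0.4, [17, 5, 1], -50],
    [0.4, [20, 5.5, 2], -60],
    [0.4, [20.1, 5.5, 2.6], -70],
    [0.4, [20.1, 5.5, 2.6], -79.3],
    [0.4, [20.1, 5.5, 2.6], -79.3],
    [0.4, [20.1, 5.5, 2.6], -79.3],
    [0.4, [20.1, 5.5, 2.6], -79.3]
  ]
}}

```text
clock: 17.0
eef_pos: [601.0, -97.8, 214.9]
tcp_rot: [-3.14, 0.011, 2.938]
contact_force: [-0.1, -0.4, 0.5]
opening: 0.603
```

```bash
python3 - <<'E'
from m import *
s=r.sense();print(s['eef_pos'],s['tcp_rot'],s['clock'],s['opening'])
np.save('T13.npy',wgrab('w13.png'))
for t in ('knob_top','gate_pivot','guard','gate_leaf'):
  print(t,[(np.round(q['at'],1),round(q['score'],2)) for q in r.spot_point(t,'wrist')])
towards([601.5,-98,150],78.5)
E
```

```text
[601.048072   -97.82561313 214.85666404] [-3.1395136   0.01147096  2.93817202] 17.0 0.6030236318090978
knob_top [(array([313.7, 214.2]), 0.76)]
gate_pivot [(array([136. , 151.6]), 0.52)]
guard [(array([376.5, 184.9]), 0.69)]
gate_leaf [(array([493. , 183.4]), 0.55)]
shift cm [0.05, -0.0, 6.53] turn -0.06461944117756957 pos [601.3, -97.8, 215.3] q6 -1.53 clk 17.25
```

View pics/w13.png

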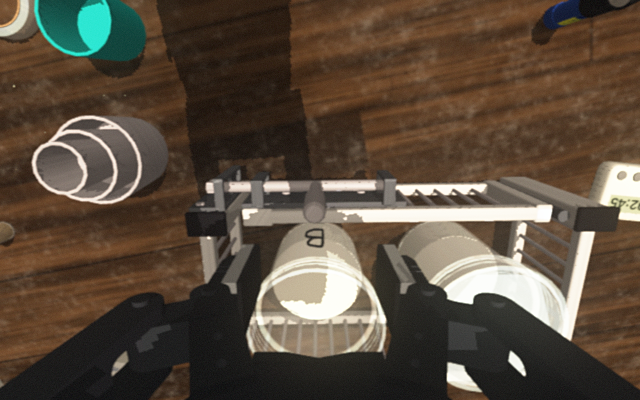

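```bash
python3 - <<'E'
from m import *
T=np.load('T13.npy')
a=cv2.imread('pics/w13.png')[165:245,270:360]; cv2.imwrite('pics/w13c.png',cv2.resize(a,None,fx=6,fy=6,interpolation=2))
print(atz(W,(314.5,212.5),172,T))
for p in ((208,187),(488,186),(243,211),(551,211)): print(p,atz(W,p,112,T))
for p in ((207,217),(580,216)): print(p,atz(W,p,130,T))
E
```

```text
[602.02897331 -99.3042666  172.        ]
(208, 187) [ 581.03736898 -186.08225941  112.        ]
(488, 186) [627.25234622  42.15591895 112.        ]
(243, 211) [ 607.17342633 -163.0205014   112.        ]
(551, 211) [659.9923255   93.02547749 112.        ]
(207, 217) [ 601.49116046 -187.2543657   130.        ]
(580, 216) [660.74347228 104.14196921 130.        ]
```

View pics/w13c.png

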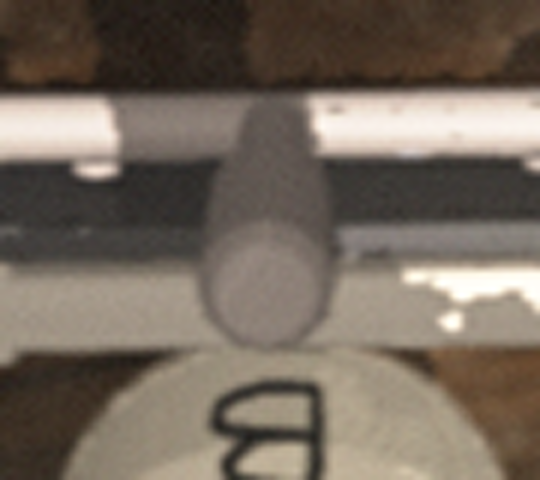

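>>> {"method": "drive_tool", "body": {
  "grip_force": 60,
  "moves": [
    [0.4, [-0.1, -0.1, 4], 0],
    [0.4, [-0.1, -0.1, 8], 0],
    [0.4, [-0.1, -0.1, 10.5], 0],
    [0.4, [-0.1, -0.1, 10.5], 0],
    [0.4, [-0.1, -0.1, 10.5], 0]
  ]
}}

```text
clock: 17.88
eef_pos: [604.0, -99.6, 111.4]
tcp_rot: [-3.14, 0.014, 2.94]
contact_force: [0.1, -0.8, 0.3]
opening: 0.597
```

```bash
python3 - <<'E'
from m import *
s=r.sense();print(s['eef_pos'],np.round(s['contact_force'],1),s['clock'],s['opening'])
towards([602,-99,110],78.4)
np.save('T14.npy',wgrab('w14.png'));grab('scene','s14.png')
a=cv2.imread('pics/s14.png')[110:240,270:430];a=cv2.resize(a,None,fx=3,fy=3,interpolation=2)
b=cv2.imread('pics/w14.png')[130:400,170:450];b=cv2.resize(b,(404,390)); cv2.imwrite('pics/c14.png',np.hstack([a[:390,:396],b]))
E
```

```text
[603.99961329 -99.5614057  111.40584486] [ 0.1 -0.8  0.3] 17.875 0.5965154194619694
shift cm [0.21, 0.02, 0.14] turn 0.02889282982199859 pos [604.0, -99.6, 111.4] q6 -1.53 clk 17.875
```

View pics/c14.png

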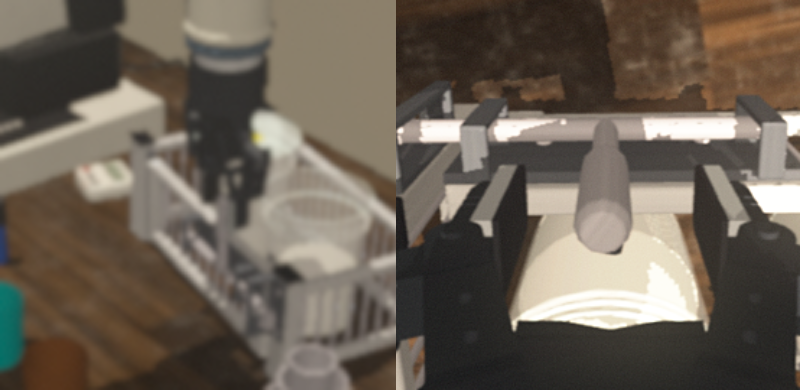

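```bash
python3 - <<'E'
from m import *
T=np.load('T14.npy')
print(atz(W,(314.8,287),172,T))
E
```

```text
[601.05164377 -99.04082471 172.        ]
```

>>> {"method": "drive_tool", "body": {
  "grip_force": 60,
  "moves": [
    [0.4, [0.25, 0, 0.2], 0],
    [0.4, [0.25, 0, 0.2], 0],
    [0.95, [0.25, 0, 0.2], 0],
    [0.95, [0.25, 0, 0.2], 0],
    [0.95, [0.25, 0, 0.2], 0],
    [0.95, [0.25, 0, 0.2], 0],
    [0.95, [0.25, 0, 0.2], 0]
  ]
}}

```text
clock: 18.85
eef_pos: [602.1, -99.2, 110.0]
tcp_rot: [-3.14, 0.015, 2.94]
contact_force: [-1.6, 0.0, 4.8]
opening: 0.166
```

```bash
python3 - <<'E'
from m import *
s=r.sense();print(s['eef_pos'],np.round(s['contact_force'],1),np.round(s['wrist_torque'],2),s['clock'],s['opening'])
np.save('T15.npy',wgrab('w15.png'));grab('scene','s15.png')
a=cv2.imread('pics/s15.png')[110:240,270:430];a=cv2.resize(a,None,fx=3,fy=3,interpolation=2)
b=cv2.imread('pics/w15.png')[130:400,170:450];b=cv2.resize(b,(404,390)); cv2.imwrite('pics/c15.png',np.hstack([a[:390,:396],b]))
E
```

```text
[602.0826559  -99.21384354 110.03911921] [-1.6  0.   4.8] [-0.    0.06  0.05] 18.85 0.16620660309941787
```

View pics/c15.png

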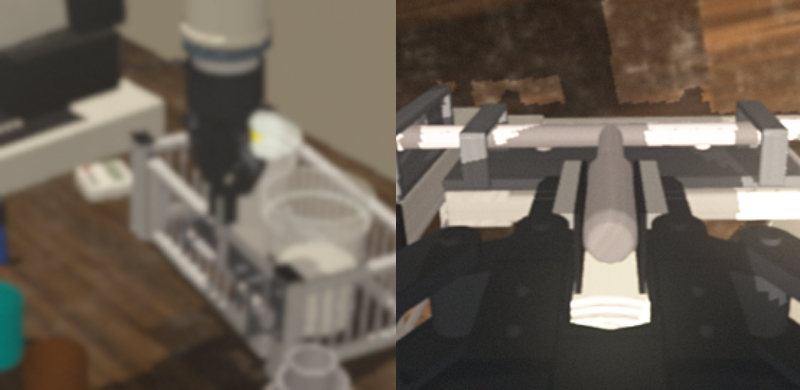

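>>> {"method": "drive_tool", "body": {
  "moves": [
    [0.95, [0, 0, -0.5], 0],
    [0.95, [0, 0, -1], 0],
    [0.95, [0, 0, -1.35], 0],
    [0.95, [0, 0, -1.35], 0]
  ]
}}

```text
clock: 19.45
eef_pos: [601.9, -99.1, 123.8]
tcp_rot: [-3.14, 0.015, 2.94]
contact_force: [0.1, -0.1, -1.6]
opening: 0.165
```

```bash
python3 - <<'E'
from m import *
s=r.sense();print(s['eef_pos'],np.round(s['contact_force'],1),np.round(s['wrist_torque'],2),s['clock'],s['opening'])
np.save('T16.npy',wgrab('w16.png'))
cv2.imwrite('pics/c16.png',cv2.resize(cv2.imread('pics/w16.png')[130:400,170:450],(560,540)))
E
```

```text
[601.94866506 -99.12935969 123.80943572] [ 0.1 -0.1 -1.6] [ 0.06 -0.06 -0.05] 19.45 0.16474456233491774
```

View pics/c16.png

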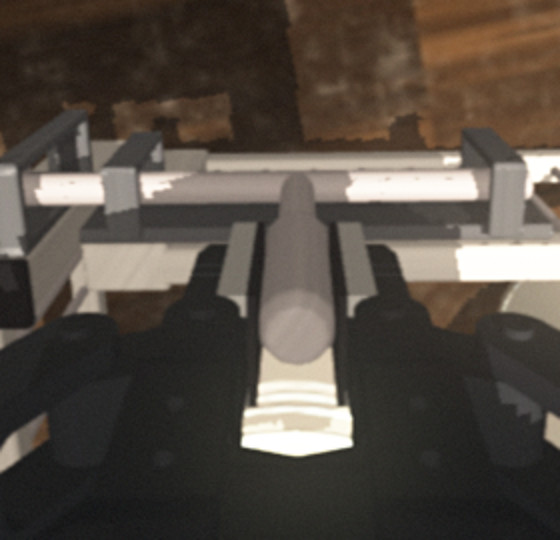

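>>> {"method": "drive_tool", "body": {
  "moves": [
    [0.95, [0, 0.4, 0], 0],
    [0.95, [0, 0.8, 0], 0],
    [0.95, [0, 1.2, 0], 0],
    [0.95, [0, 1.6, 0], 0]
  ]
}}

```text
clock: 20.0
eef_pos: [605.0, -83.1, 123.5]
tcp_rot: [-3.14, 0.015, 2.94]
contact_force: [-0.6, -1.2, -1.2]
opening: 0.168
```

```bash
python3 - <<'E'
from m import *
s=r.sense();print(s['eef_pos'],np.round(s['contact_force'],1),np.round(s['wrist_torque'],2),s['clock'],s['opening'])
E
```

```text
[605.03304762 -83.09936104 123.50339609] [-0.6 -1.2 -1.2] [-0.09  0.11  0.08] 20.0 0.16809973577732884
```

Moving freely (about 1 N, friction only). Draw on to about 38 mm.

>>> {"method": "drive_tool", "body": {
  "moves": [
    [0.95, [0, 0.6, 0], 0],
    [0.95, [0, 1.2, 0], 0],
    [0.95, [0, 1.8, 0], 0],
    [0.95, [0, 2.3, 0], 0],
    [0.95, [0, 2.3, 0], 0]
  ]
}}

```text
clock: 20.62
eef_pos: [609.7, -59.9, 123.4]
tcp_rot: [-3.14, 0.015, 2.94]
contact_force: [-0.3, 1.5, -1.0]
opening: 0.164
```

```bash
python3 - <<'E'
from m import *
s=r.sense();print(s['eef_pos'],s['tcp_rot'],np.round(s['contact_force'],1),np.round(s['wrist_torque'],2),s['clock'],s['opening'])
np.save('T17.npy',wgrab('w17.png'))
cv2.imwrite('pics/c17.png',cv2.imread('pics/w17.png')[100:400,90:490])
E
```

```text
[609.68629509 -59.88894802 123.39138869] [-3.1399844   0.01469328  2.94023   ] [-0.3  1.5 -1. ] [0.12 0.11 0.11] 20.625 0.16442812416800096
```

View pics/c17.png

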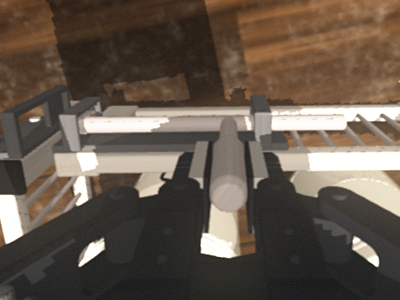

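```bash
python3 - <<'E'
from m import *
s=r.sense();R=R_tool(s);p=np.array(s['eef_pos']);h=np.array([665,100.3])
yg=np.array([np.cos(np.radians(78.43)),np.sin(np.radians(78.43))])
for t in np.linspace(3.5,35,10):
    v=p[:2]-h - yg*2*t/35; a=-np.radians(t)
    q=h+np.array([[np.cos(a),-np.sin(a)],[np.sin(a),np.cos(a)]])@v
    print(round(t,1),np.round(R.T@np.array([*(q-p[:2]),0])/10,2).tolist())
print(s['qpos'])
E
```

```text
3.5 [1.02, 0.15, -0.02]
7.0 [2.04, 0.36, -0.03]
10.5 [3.04, 0.63, -0.05]
14.0 [4.02, 0.96, -0.06]
17.5 [4.99, 1.35, -0.08]
21.0 [5.92, 1.8, -0.09]
24.5 [6.83, 2.3, -0.1]
28.0 [7.71, 2.87, -0.12]
31.5 [8.56, 3.48, -0.13]
35.0 [9.36, 4.15, -0.15]
[-0.09875637  0.40483659  1.73960457 -0.0038441   0.98262895 -1.46603474]
```

First half of the swing, then check the force.

>>> {"method": "drive_tool", "body": {
  "moves": [
    [0.95, [0.5, 0.05, 0], 1.7],
    [0.95, [1.0, 0.15, 0], 3.5],
    [0.95, [2.05, 0.36, 0], 7],
    [0.95, [3.05, 0.63, 0], 10.5],
    [0.95, [4.0, 0.96, -0.05], 14]
  ]
}}

```text
clock: 21.3
eef_pos: [572.1, -42.7, 123.5]
tcp_rot: [3.139, 0.015, 2.692]
contact_force: [1.2, 0.1, -1.3]
opening: 0.168
```

```bash
python3 - <<'E'
from m import *
s=r.sense();print(s['eef_pos'],s['tcp_rot'],np.round(s['contact_force'],1),np.round(s['wrist_torque'],2),s['clock'],s['opening'])
wgrab('w18.png');cv2.imwrite('pics/c18.png',cv2.imread('pics/w18.png')[100:400,90:590])
p=np.array(s['eef_pos']);R=R_tool(s);h=np.array([665,100.3]);v0=np.array([609.7,-59.9])-h
yg=np.array([np.cos(np.radians(78.43)),np.sin(np.radians(78.43))])
for t in (16,19,22,25.5,29,32,35):
    a=-np.radians(t);q=h+np.array([[np.cos(a),-np.sin(a)],[np.sin(a),np.cos(a)]])@(v0-yg*2*t/35)
    print(t,np.round(R.T@np.array([*(q-p[:2]),0])/10,2).tolist(), round(t-np.degrees(2.9402-s['tcp_rot'][2]),1))
E
```

```text
[572.11386025 -42.68057879 123.48343582] [3.13944391 0.01538982 2.69225913] [ 1.2  0.1 -1.3] [-0.11 -0.1   0.08] 21.3 0.1677054853122602
16 [0.59, 0.1, -0.01] 1.8
19 [1.46, 0.25, -0.02] 4.8
22 [2.33, 0.44, -0.03] 7.8
25.5 [3.33, 0.73, -0.05] 11.3
29 [4.32, 1.07, -0.06] 14.8
32 [5.14, 1.42, -0.08] 17.8
35 [5.95, 1.8, -0.09] 20.8
```

View pics/c18.png

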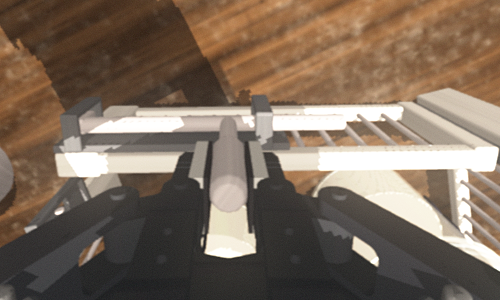

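The gate follows, with low forces. Finish the swing.

>>> {"method": "drive_tool", "body": {
  "moves": [
    [0.95, [0.6, 0.1, 0], 1.8],
    [0.95, [1.5, 0.25, 0], 4.8],
    [0.95, [2.3, 0.45, 0], 7.8],
    [0.95, [3.3, 0.75, -0.05], 11.3],
    [0.95, [4.3, 1.1, -0.05], 14.8],
    [0.95, [5.15, 1.4, -0.1], 17.8],
    [0.95, [5.95, 1.8, -0.1], 20.8],
    [0.95, [5.95, 1.8, -0.1], 20.8],
    [0.95, [5.95, 1.8, -0.1], 20.8]
  ]
}}

```text
clock: 22.48
eef_pos: [525.3, -0.3, 123.6]
tcp_rot: [3.135, 0.013, 2.328]
contact_force: [1.1, -2.9, -1.2]
opening: 0.166
```

```bash
python3 - <<'E'
from m import *
s=r.sense();print(s['eef_pos'],s['tcp_rot'],np.round(s['contact_force'],1),np.round(s['wrist_torque'],2),s['clock'],s['opening'])
T=wgrab('w19.png');np.save('T19.npy',T);grab('scene','s19.png');grab('top','t19.png')
a=cv2.imread('pics/s19.png')[110:310,230:430];a=cv2.resize(a,(400,400),interpolation=2)
b=cv2.imread('pics/t19.png')[70:290,190:410];b=cv2.resize(b,(400,400),interpolation=2); cv2.imwrite('pics/c19.png',np.hstack([a,b]))
p=np.array(s['eef_pos'][:2])-[665,100.3]; print('knob bearing change', np.degrees(np.arctan2(-160.2,-55.3)-np.arctan2(p[1],p[0])))
E
```

```text
[ 5.25321845e+02 -3.42803287e-01  1.23640879e+02] [3.13500999 0.01276097 2.32761219] [ 1.1 -2.9 -1.2] [-0.48  0.09 -0.12] 22.475 0.16597549312830648
knob bearing change 35.18164124159407
```

View pics/w19.png

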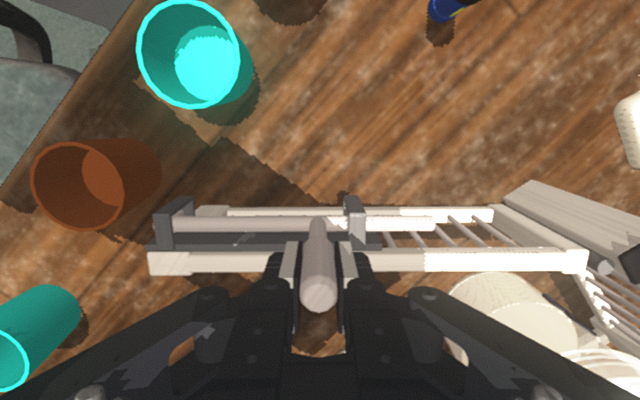

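View pics/c19.png

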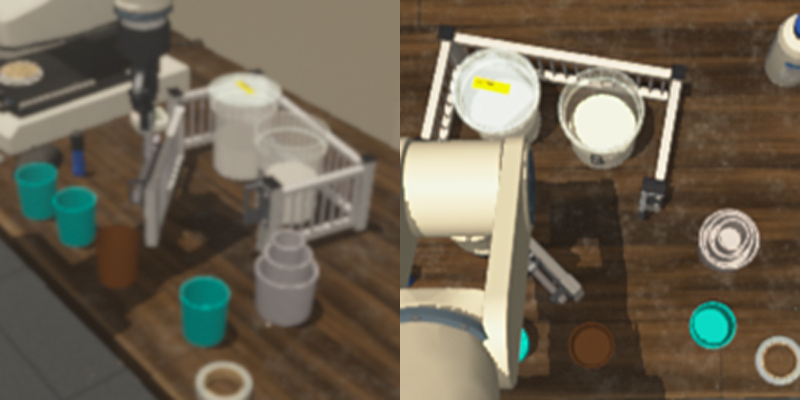

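```bash
python3 - <<'E'
from m import *
T=np.load('T19.npy')
a=atz(W,(152,251),112,T);b=atz(W,(585,250),112,T);print(a,b,'angle',78.4-np.degrees(np.arctan2(*(b-a)[1::-1])))
s=r.sense();print(s['eef_pos'],np.round(s['contact_force'],1),np.round(s['qvel'],3),s['opening'])
E
```

```text
[464.96854861 -76.57475241 112.        ] [650.98237645  98.66473844 112.        ] angle 35.10833335155747
[ 5.25309148e+02 -2.53414681e-01  1.23530025e+02] [ 0.7 -2.6 -1.2] [ 0.002 -0.001 -0.001  0.001  0.     0.003] 0.16324900272473766
```

>>> {"method": "drive_tool", "body": {
  "moves": [
    [0.95, [0, 0, 0], 0],
    [0.95, [0, 0, 0], 0],
    [0.95, [0, 0, 0], 0],
    [0.95, [0, 0, 0], 0]
  ]
}}

```text
clock: 23.12
eef_pos: [525.3, -0.3, 123.5]
tcp_rot: [3.135, 0.013, 2.327]
contact_force: [1.2, -2.0, -0.4]
opening: 0.164
```

```bash
python3 -c "
from rig import r
print(r.sign_off())"
```

```text
the job is handed in; nothing more can be done
None
```

The job is done and was handed in at about 23 s. The gripper is still holding the gate open by the bolt knob.

- **Cups:** I nested the middle cup in the large one and then the small cup in the middle one. In the last pictures all three stood upright where the large cup stood.
- **Bolt:** I lifted it about 13.5 mm by its knob and drew it back about 40 mm. Contact force at the three stops where I read it was under about 2 N.
- **Gate:** The knob's bearing gave 35.2° open and the leaf's top edge in the wrist picture gave 35.1°. It stayed steady over the last half second, with about 2–3 N on the tool.
- **Other things:** The glue stick, tape roll, vial and the brown and turquoise cups looked undisturbed in the last pictures.

**Disagreements along the way:**
- **Fingertips:** They stood about 30 mm farther back from the tool point (TCP) than the description says. My first close on the middle cup passed above its rim without touching it, so I repeated the grasp 25 mm lower.
- **Cameras:** The overhead and wrist cameras differed by 3–5 mm. I used the wrist values for the grasps and for placing the cups.

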